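# Tighten a walled-in clamp nut with a ring wrench

## Task

Tighten the big hex nut of the specimen clamp with the ring wrench: turn it clockwise until the red stripe on the nut lines up with the white mark on the clamp. The guard walls leave room for a short swing only, so lift the wrench off and reseat it for each new stroke, and do not turn the nut with the gripper itself. Then set the wrench down flat on the open worktop (do not drop it), and leave the tape roll, screwdriver and marker where they are.

Things in the scene. Friction and masses are not known exactly. Their poses are not given: they have to be found in the camera images.
- nut_seat (a point): Point on the nut's vertical axis at the top of the steel washer under the nut, 53 mm above the worktop. Belongs to the fixture: its -x axis points out of the guard's open side, roughly to the robot, and a white mark on washer and clamp lies that way from the nut.
- fixture: Fixed clamp fixture, origin under the nut's axis on the worktop, axes as nut_seat: grey base plate 16 mm high, x -60 to +90, y +-63 mm; steel strap clamp on a round specimen; green U-shaped guard 95 mm high: side walls 10 mm thick with inner faces at y = +-45 mm, x = -26 to +85, back wall inner face at x = +75. The handle of the seated wrench can swing about 50 deg either side of -x.
- nut (a joint): Angle of the hex nut about its axis, rad: 0 = red stripe in line with the white mark; negative = still to be turned that far clockwise (seen from above); clockwise raises it. It starts 1.75 to 2.2 rad short (100 to 126 deg), so at least two strokes are needed. Friction about 0.35 N m; it stays where it is left, stop at 0.5.
- nut_stripe (a point): Point on the nut: the corner with the red stripe, half-way up (7 mm above the washer), 21 mm from the axis. The steel hex nut is 36 mm across flats. Hexagon up to 14 mm above the washer, then a centring cone to 20 mm (a stud end shows up to 26 mm). The point's -x axis points from the axis through this corner; other corners every 60 deg.
- wrench_ring (a point): Centre of the wrench's ring at its underside (z = 0 lying on the worktop); -x along the handle. Ring 63 mm outside, 24 mm high; hexagonal through hole 39.5 mm across flats (1.75 mm clearance all round the nut, about +-12 deg free play). A flat of the hole faces the handle, so it fits with the handle 30 deg beside a nut corner. Seated when its underside rests on the washer.
- wrench_grip (a point): Middle of the blue handle grip of the loose ring wrench (250 g, 183 mm long), 112 mm from the ring's centre along -x, 14 mm above the underside. Grip 78 mm long, 18 wide, 28 high; steel neck between grip and ring 14 wide, 18 high. Undersides of grip, neck and ring are flush: it lies flat. Axes as wrench_ring.
- wrench: The whole loose wrench; origin and axes as wrench_ring.
- tape_roll: Bystander: beige roll of tape lying flat, 106 mm across, 25 mm high, origin under its centre.
- screwdriver_b: Bystander: screwdriver with a red handle, 180 mm long along its y, 26 mm wide, lying.
- marker_red: Bystander: marker with a red cap, 135 mm long along its y, 14 mm high, lying.
Mind the look-alikes: they are no part of the job. Of the things that look like the fixture, the larger one is meant.

How it is judged (in metres and radians):
On the way, in this order (a step that is already met when the one before it is completed fails the run):
1. the wrench's ring is seated over the nut (horizontal distance between wrench_ring and nut_seat below 0.006 m and z of wrench_ring in the frame of nut_seat below 0.008 m and value of joint nut below -0.4 rad), for 0.1 s.
2. the nut's stripe lines up with the mark (value of joint nut between -0.2 and 0.2 rad), for 0.2 s.
At the end, for the whole second after the job is handed in: The red stripe is within 0.2 rad (11 deg) of the white mark; the wrench lies flat and at rest on the worktop (ring underside within 6 mm of it, tilt under 0.06 rad) (all of step 2 and height (world z) of wrench_ring between -0.006 and 0.006 m and angle between wrench_ring's own z axis and vertical below 0.06 rad and linear speed of wrench below 0.02 m/s); the robot touches nothing.
It fails at once if the gripper or arm pushes on the nut itself (over 2 N) (contact force between any of the fingers, the arm and nut above 2 N).
It fails at once if the wrench is dropped (falling faster than 0.6 m/s near the worktop, out of the fingers) (linear speed of wrench above 0.6 m/s and height (world z) of wrench_ring below 0.05 m and contact force between the fingers and wrench below 0.5 N).
It fails at once if the tape roll, screwdriver or marker is moved by more than 30 mm (distance of any of tape_roll, screwdriver_b, marker_red from where it was at the start of the episode above 0.03 m).
It also fails if it takes over 64 s, if anything falls off the work surface, if the arm or the gripper's body presses on something with over 40 N, if the wrist force passes 120 N, or if a joint passes its speed limit or range.

## Robot

A 6-joint arm with a two-finger parallel gripper is mounted at the origin on a cart in front of the work surface, level with it; the furniture and walls round the work are solid. World frame = base frame: x ahead of the robot, y to its left, z up, the work surface at z = 0. Lengths are in mm, angles in rad, forces in N, time in s.
With the tool pointing down it reaches from about 400 to 925 mm from the base axis. Payload 12.5 kg.
Tool frame: the origin (TCP) lies between the finger pads; the fingertips stand 17 mm ahead of it and the grasp point (between the pads) lies 2 mm behind it; y points along the fingers, x is the direction in which the jaws open and shut, and the axes are right-handed (so a half turn about y gives the same grasp; the last joint's range is limited). The gripper opens to 95 mm and grips with 3 to 60 N. Pads are 20 mm wide; open, the fingers measure 119 mm over their backs; the gripper's body (75 mm by 180 mm) begins 59 mm behind the grasp point.
Start: joints at [-1.275, 0.491, 1.559, -0, 1.092, -0.106], TCP at [244.446, -575.231, 231.661] pointing down, gripper open.
Joint ranges: [-3.1, 3.1], [-0.84, 2.19], [0.05, 2.79], [-1.13, 4.28], [0.06, 2.93], [-2.69, 2.69]. Speed limits (rad/s): [2.22, 2.22, 2.79, 3.14, 3.14, 3.14].

## Interface

Orientations are given as a rotation vector (axis times angle).
In Python, from plant import r, optics, job, nets gives the robot as it stands.
- The arm moves only by the tool jog_arm, never from a script. Its argument "rows" is a list of rows, each a list of 7 numbers: the shift along the tool's x, y, z in units of 30 mm (1.0 is 30 mm), then the turn, a rotation vector about the tool's x, y, z in units of 6 degrees (1.0 is 6 degrees), then the opening in per cent of the stroke, from 0 (shut) to 100 (fully open). In form: [[tx, ty, tz, rx, ry, rz, hand], ...]. A call has 1 to 12 rows; each row is the pose to reach, as a shift and turn from the pose commanded when the call began, along the tool's axes at that moment; what a row does not reach only later rows make up. A row lasts 1/8 s, in which the tool goes at most 62.5 mm and 10.7 degrees, less where a joint would pass 70% of its speed; a pose out of reach is approached as far as the arm can. A call with a gripper value outside its range is refused whole. The fingers move at their own pace and stop on an object; "grip_force" is the grip in N (left out, the last holds). Time passes only in rows, so rows that repeat a pose let the fingers close. It gives the time, the measured TCP pose, the force and the opening at its end, in the units of the state.
- r.observe(): the state, without advancing time (a new reading comes with each control period).
- optics.get_image(name): name is "scene" or "top" or "wrist"; returns the picture (480x640x3 uint8, red, green, blue); there is no depth.
- optics.camera_model(name): a dict with "K" (3x3 intrinsics, pixels), "R" (3x3) and "t" (3): a world point X has camera coordinates R X + t. Camera axes: x right, y down, z forward; pixel columns grow to the right and rows downward; lengths in mm; the calibration is good to about 2 mm. A picture is of the moment at which its call begins: read the wrist's pose just before it. camera_model takes no time and is no camera call; for the wrist camera it gives the pose at the moment of the call.
- job.job_done(): hands the job in, once; it reports no verdict.
Trained networks look in the newest picture that a camera, given by its name, has taken for a name from the list of things; names that differ only in an ending like _2 or _b are one class to them, and where a whole thing is asked for, a point or a joint stands for the part that bears it (a point fixed in the world has none). Each returns a list of dicts, best first, with "score" (0 to 1); they miss things now and then, are a little off and sometimes report something else, mostly with a low value. They report only what shows in the picture. A call takes as long as a camera call. They do not tell look-alikes from the thing itself.
- nets.find_in(camera, target): "xyz" ([x, y, z] in mm, in world coordinates, good to about 4 mm: the middle of the surface that is visible of it).
- nets.tip_of(camera, target): "xyz" ([x, y, z] in mm, in world coordinates, good to about 4 mm: a listed point, or the origin of a listed thing).
The state is a dict: "time": time; "qpos": joint angles; "qvel": joint speeds; "joint_efforts": joint torques, N m; "tcp_pos": TCP position; "eef_rot": TCP orientation; "contact_force": force on the tool from outside, world axes, zero at the start; "ft_torque": the same for the moment, N m; "opening": finger opening in mm.
Only numpy, scipy, OpenCV 4.12 (cv2) and the standard library are available. Lean on these libraries where they do the work, as an engineer would, in place of code of your own. Each camera call takes 0.05 s, during which the arm holds its last target.

## Working session

There is one attempt and no reset: what is moved stays moved. The work goes in short steps, Python scripts to look and compute and a tool call to move; the robot and the scene stay as the last step left them, time stands still between calls to the robot, and variables do not carry over. Pictures are saved under pics/ and viewed, and the job is handed in when it is done.

Besides the shell and the picture viewer there is one more tool, called after "Call:" as name([rows], argument=value, ...), one row to a line, values as JSON. jog_arm: Moves the arm, as the interface text tells. Its arguments: {"type":"object","properties":{"rows":{"type":"array","items":{"type":"array","items":{"type":"number"}}},"grip_force":{"type":"number"}},"required":["rows"]}

```bash
ls; mkdir -p pics
python3 - <<'E'
from plant import r, optics, job, nets
import cv2
print(r.observe())
for n in ("scene","top"):
    im=optics.get_image(n); cv2.imwrite(f"pics/{n}0.png",im[:,:,::-1])
    for t in ("wrench_ring","wrench_grip","nut_seat","nut_stripe","fixture","tape_roll"):
        for d in nets.tip_of(n,t)[:3]: print(n,t,[round(v,1) for v in d["xyz"]],round(d["score"],2))
E
```

```text
pics
{'time': 0.0, 'qpos': array([-1.27459124e+00,  4.91536034e-01,  1.55942328e+00,  1.27267165e-05,
        1.09172410e+00, -1.05620697e-01]), 'qvel': array([ 1.85709429e-03, -8.43309238e-04,  6.00917393e-05,  3.73190311e-04,
       -1.51376321e-03,  1.14894983e-04]), 'joint_efforts': array([-4.42882301e-03, -6.12650156e+01, -2.58178657e+01,  6.90731546e-02,
        4.82100318e-02, -6.52567860e-05]), 'tcp_pos': array([ 244.38442236, -575.00198818,  231.0853718 ]), 'eef_rot': array([-1.37219613,  0.90891715, -0.90754439]), 'contact_force': array([-0.4175134 , -0.13356919, -0.27313418]), 'ft_torque': array([ 0.06220271,  0.00828671, -0.01204835]), 'opening': 94.96576912974196}
scene wrench_ring [628.6, -103.5, -1.9] 0.71
scene wrench_grip [520.6, -84.1, 16.6] 0.77
scene nut_seat [566.0, 128.9, 53.6] 0.69
scene nut_seat [401.2, 507.3, 39.4] 0.56
scene nut_stripe [383.6, 509.4, 42.2] 0.61
scene nut_stripe [570.0, 127.0, 51.7] 0.61
scene nut_stripe [574.9, 111.3, 65.3] 0.51
scene fixture [398.1, 506.4, -1.7] 0.97
scene fixture [565.7, 128.7, -2.7] 0.71
scene tape_roll [607.9, 411.4, -0.5] 0.86
top wrench_ring [631.2, -98.9, 1.3] 0.93
top wrench_grip [430.5, 375.8, -2.4] 0.63
top wrench_grip [518.0, -82.8, 15.6] 0.59
top nut_seat [397.1, 506.4, 36.6] 0.8
top nut_seat [572.4, 133.5, 54.3] 0.69
top nut_stripe [384.4, 509.8, 42.9] 0.54
top nut_stripe [574.6, 109.2, 62.3] 0.48
top fixture [568.7, 126.9, -0.6] 0.83
top fixture [397.9, 508.2, 4.4] 0.71
top fixture [430.0, 373.9, 1.0] 0.4
top tape_roll [605.1, 405.0, 1.6] 0.78
top tape_roll [432.5, 371.9, -0.3] 0.66
```

View pics/scene0.png

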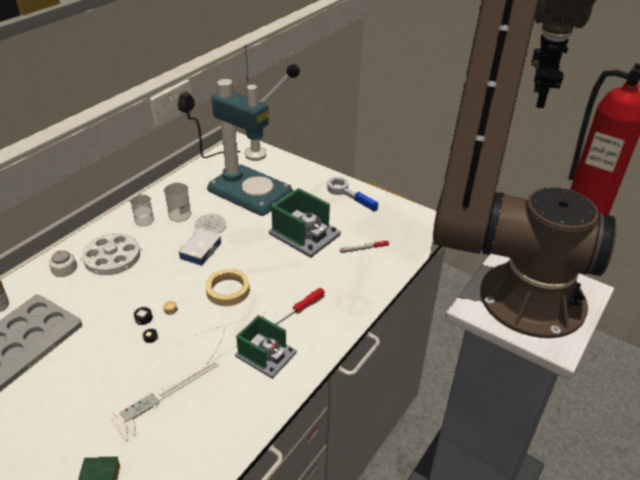

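View pics/top0.png

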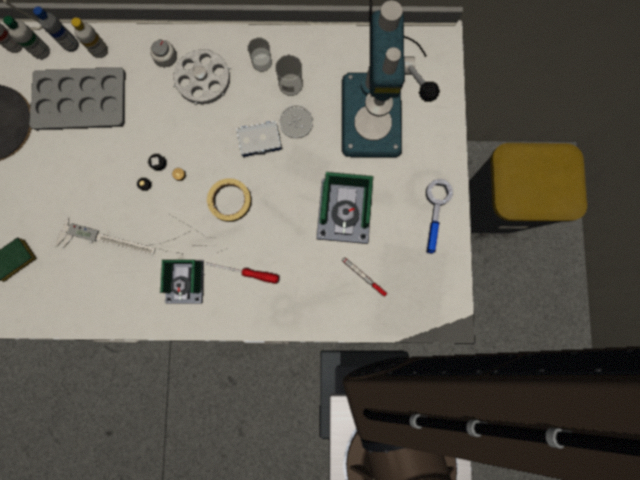

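Run:
```python
from plant import r, optics, job, nets
import cv2,numpy as np
from scipy.spatial.transform import Rotation as R
s=r.observe(); print(R.from_rotvec(s["eef_rot"]).as_matrix().round(3))
a=cv2.imread("pics/top0.png")
m=optics.camera_model("top"); print(m)
def px(X):
    c=m["R"]@np.array(X,float)+np.array(m["t"]).ravel(); p=m["K"]@c; return (p[:2]/p[2]).round(1)
for X in ([570,130,53],[630,-100,0],[518,-83,15],[400,507,38]): print(X,px(X))
u,v=px([570,130,60]).astype(int)
c=a[v-70:v+70,u-90:u+90]; cv2.imwrite("pics/nutcrop.png",cv2.resize(c,None,fx=4.2,fy=4.2,interpolation=2))
```

```text
[[ 0.391  0.     0.92 ]
 [-0.92  -0.     0.391]
 [ 0.    -1.    -0.   ]]
{'K': array([[454.79269556,   0.        , 317.78861749],
       [  0.        , 454.79269556, 234.74742804],
       [  0.        ,   0.        ,   1.        ]]), 'R': array([[ 1.00993187e-02, -9.99948787e-01, -6.53703459e-04],
       [-9.88721078e-01, -9.88822509e-03, -1.49441806e-01],
       [ 1.49427689e-01,  2.15559082e-03, -9.88770307e-01]]), 't': array([ 185.73475665,  521.12129756, 1024.70970962])}
[570, 130, 53] [344.2 212.5]
[630, -100, 0] [436.5 193.8]
[518, -83, 15] [432.4 237.9]
[400, 507, 38] [180.1 284.6]
```

View crop.

View pics/nutcrop.png

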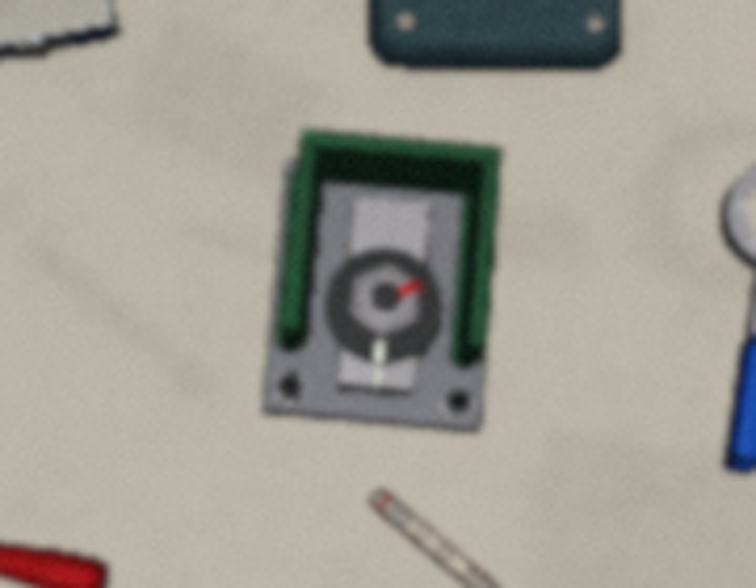

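```bash
cat > h.py <<'E'
import numpy as np, cv2
from scipy.spatial.transform import Rotation as R
from plant import r, optics, job, nets
def go(pos,yaw,cmd=None):
    """cmd=(pos,yaw_deg) commanded; else measured. yaw = angle of tool z in world, deg. prints row units"""
    s=r.observe(); M=R.from_rotvec(s["eef_rot"]).as_matrix(); p=np.array(s["tcp_pos"])
    if cmd is not None:
        p=np.array(cmd[0],float); a=np.radians(cmd[1]); M=np.array([[np.sin(a),0,np.cos(a)],[-np.cos(a),0,np.sin(a)],[0,-1,0]])
    a=np.radians(yaw); T=np.array([[np.sin(a),0,np.cos(a)],[-np.cos(a),0,np.sin(a)],[0,-1,0]])
    d=M.T@(np.array(pos)-p)/30; w=np.degrees(R.from_matrix(M.T@T).as_rotvec())/6
    print("row",d.round(3).tolist(),w.round(3).tolist())
def st():
    s=r.observe(); M=R.from_rotvec(s["eef_rot"]).as_matrix()
    print("t",round(float(s["time"]),2),"tcp",s["tcp_pos"].round(1),"yaw",np.degrees(np.arctan2(M[1,2],M[0,2])).round(2),"down",M[:,1].round(3),"F",s["contact_force"].round(1),"open",round(float(s["opening"]),1))
def cam(n):
    m=optics.camera_model(n); return m["K"],m["R"],np.array(m["t"]).ravel()
def px(n,X,c=None):
    K,Rm,t=c or cam(n); q=K@(Rm@np.array(X,float)+t); return q[:2]/q[2]
def ray(n,uv,z,c=None):
    K,Rm,t=c or cam(n); d=Rm.T@np.linalg.inv(K)@np.array([uv[0],uv[1],1.]); C=-Rm.T@t
    return C+d*(z-C[2])/d[2]
E
python3 - <<'E'
from h import *
st()
K,Rm,t=cam("wrist"); print("campos",-Rm.T@t,"fwd",Rm[2],K[0,0])
go([536,-85,180],-8.5)
E
```

```text
t 0.7 tcp [ 244.4 -575.2  231.7] yaw 23.02 down [ 0. -0. -1.] F [ 0.2  0.2 -0.2] open 95.1
campos [ 307.40605747 -548.10172429  383.4572759 ] fwd [-0.22657696 -0.09533354 -0.96931646] 331.4858261633093
row [-11.239, 1.721, 15.335] [-0.0, 5.253, 0.002]
```

Call:
jog_arm([
  [-11.24, 0, 15.33, 0, 5.25, 0, 60],
  [-11.24, 0, 15.33, 0, 5.25, 0, 60],
  [-11.24, 0, 15.33, 0, 5.25, 0, 60],
  [-11.24, 0, 15.33, 0, 5.25, 0, 60],
  [-11.24, 0, 15.33, 0, 5.25, 0, 60],
  [-11.24, 0, 15.33, 0, 5.25, 0, 60],
  [-11.24, 0, 15.33, 0, 5.25, 0, 60],
  [-11.24, 0, 15.33, 0, 5.25, 0, 60],
  [-11.24, 0, 15.33, 0, 5.25, 0, 60],
  [-11.24, 0, 15.33, 0, 5.25, 0, 60],
  [-11.24, 0, 15.33, 0, 5.25, 0, 60],
  [-11.24, 0.5, 15.33, 0, 5.25, 0, 60],
])

```text
time: 2.2
tcp_pos: [535.7, -86.3, 216.8]
eef_rot: [-1.134, 1.317, -1.32]
contact_force: [-0.2, 1.0, -0.1]
opening: 57.0
```

Run:
```python
from h import *
st()
c=cam("wrist");im=optics.get_image("wrist"); cv2.imwrite("pics/w1.png",im[:,:,::-1])
for t in ("wrench_ring","wrench_grip","nut_seat"):
    for d in nets.tip_of("wrist",t)[:3]: print(t,np.round(d["xyz"],1),round(d["score"],2),px("wrist",d["xyz"],c).round(1))
import pickle; pickle.dump(c,open("w1.pkl","wb"))
```

```text
t 2.2 tcp [535.7 -86.3 216.8] yaw -8.56 down [ 0.002 -0.001 -1.   ] F [-0.2  1.  -0.1] open 57.0
wrench_grip [521.2 -81.   15.3] 0.75 [322.4 234.6]
nut_seat [571.3 130.4  53.3] 0.7 [ 99.1 225.5]
```

View pics/w1.png

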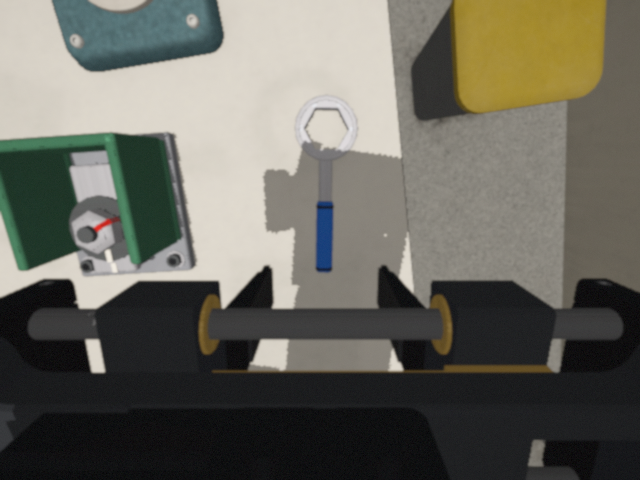

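Run:
```python
from h import *
import pickle
c=pickle.load(open("w1.pkl","rb"))
for n,uv,z in (("ring",(326,127.5),24),("gripend",(324.3,269),28),("gripstart",(325,202),28),("stud",(87,235),79)): print(n,ray("wrist",uv,z,c).round(1))
a=cv2.imread("pics/w1.png")
x=cv2.resize(a[80:280,270:390],None,fx=3,fy=3,interpolation=2);y=cv2.resize(a[180:280,50:200],None,fx=3.5,fy=3.5,interpolation=2)
o=np.zeros((600,800,3),np.uint8);o[:600,:360]=x;y=y[:, :440];o[:y.shape[0],360:360+y.shape[1]]=y;cv2.imwrite("pics/w1c.png",o)
```

```text
ring [ 630.1 -101.3   24. ]
gripend [486.  -77.8  28. ]
gripstart [557.8 -89.4  28. ]
stud [567.2 125.4  79. ]
```

View pics/w1c.png

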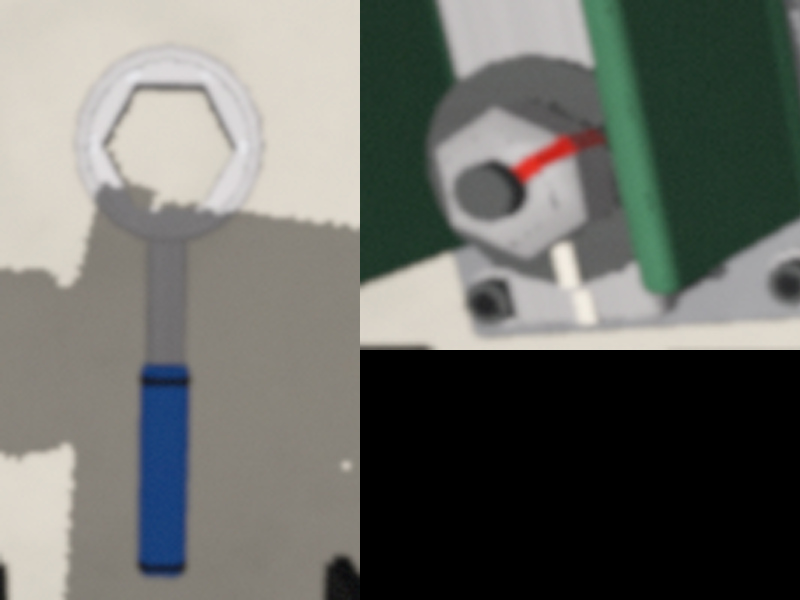

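Run:
```python
from h import *
st()
go([536.2,-86.0,21],-9.26)
```

```text
t 2.4 tcp [535.4 -86.  216.1] yaw -8.57 down [-0.001  0.    -1.   ] F [ 0.  -0.5  0.5] open 57.1
row [-0.004, 6.505, 0.034] [0.01, 0.115, -0.0]
```

Call:
jog_arm([
  [0, 2, 0.03, 0, 0.115, 0, 50],
  [0, 4, 0.03, 0, 0.115, 0, 50],
  [0, 5.6, 0.03, 0, 0.115, 0, 50],
  [0, 6.3, 0.03, 0, 0.115, 0, 50],
  [0, 6.5, 0.03, 0, 0.115, 0, 50],
  [0, 6.5, 0.03, 0, 0.115, 0, 0],
  [0, 6.5, 0.03, 0, 0.115, 0, 0],
  [0, 6.5, 0.03, 0, 0.115, 0, 0],
  [0, 6.5, 0.03, 0, 0.115, 0, 0],
  [0, 6.5, 0.03, 0, 0.115, 0, 0],
], grip_force=60)

```text
time: 3.65
tcp_pos: [537.1, -85.3, 22.4]
eef_rot: [-1.129, 1.325, -1.327]
contact_force: [-1.3, -0.5, 6.9]
opening: 17.6
```

Run:
```python
from h import *
st()
print(r.observe()["qpos"].round(2))
```

```text
t 3.65 tcp [537.1 -85.3  22.4] yaw -9.17 down [ 0.001 -0.    -1.   ] F [-1.3 -0.5  6.9] open 17.6
[-0.28  0.68  1.93 -0.    0.53  1.45]
```

Run:
```python
from h import *
go([480,35,150],0)
```

```text
row [-3.654, -4.258, -2.511] [-0.012, -1.528, 0.004]
```

Call:
jog_arm([
  [0, -0.5, 0, 0, 0, 0, 0],
  [0, -1.5, 0, 0, 0, 0, 0],
  [0, -3, 0, 0, 0, 0, 0],
  [-1, -4.2, -0.7, 0, -0.5, 0, 0],
  [-2.4, -4.25, -1.6, 0, -1, 0, 0],
  [-3.3, -4.25, -2.3, 0, -1.4, 0, 0],
  [-3.65, -4.25, -2.5, 0, -1.53, 0, 0],
  [-3.65, -4.25, -2.5, 0, -1.53, 0, 0],
  [-3.65, -4.25, -2.5, 0, -1.53, 0, 0],
])

```text
time: 4.78
tcp_pos: [480.8, 34.1, 149.2]
eef_rot: [-1.209, 1.209, -1.21]
contact_force: [0.4, -0.3, -2.6]
opening: 17.8
```

Run:
```python
from h import *
import pickle
st()
c=cam("wrist");im=optics.get_image("wrist"); cv2.imwrite("pics/w2.png",im[:,:,::-1])
pickle.dump(c,open("w2.pkl","wb"))
for t in ("wrench_ring","wrench_grip","nut_seat","nut_stripe"):
    for d in nets.tip_of("wrist",t)[:2]: print(t,np.round(d["xyz"],1),round(d["score"],2),px("wrist",d["xyz"],c).round(1))
st()
```

```text
t 4.78 tcp [480.8  34.1 149.2] yaw -0.05 down [ 0. -0. -1.] F [ 0.4 -0.3 -2.6] open 17.8
wrench_grip [571.6 130.2   3.2] 0.3 [212.9 128.7]
nut_seat [568.7 130.5  54.2] 0.92 [189.1 127.4]
nut_stripe [580.  108.7  59.1] 0.58 [216.5 109.4]
t 5.03 tcp [480.3  34.3 149. ] yaw -0.04 down [-0. -0. -1.] F [-0.1 -0.2 -2.8] open 17.5
```

View pics/w2.png

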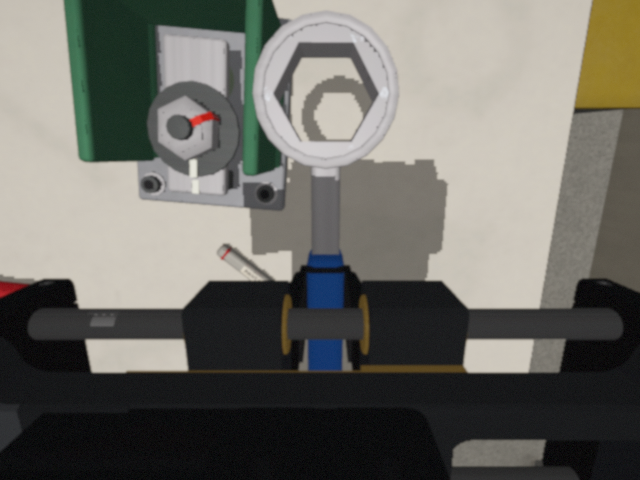

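Run:
```python
import cv2
a=cv2.imread("pics/w2.png")
cv2.imwrite("pics/w2c.png",cv2.resize(a[0:220,130:410],None,fx=2.7,fy=2.7,interpolation=2))
cv2.imwrite("pics/w2d.png",cv2.resize(a[70:210,130:300],None,fx=4.2,fy=4.2,interpolation=2))
```

```text
(no output)
```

View pics/w2c.png

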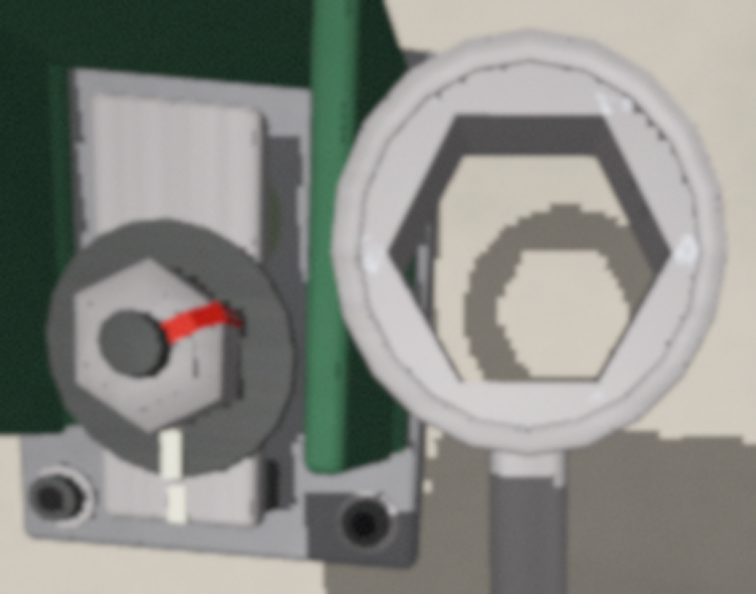

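View pics/w2d.png

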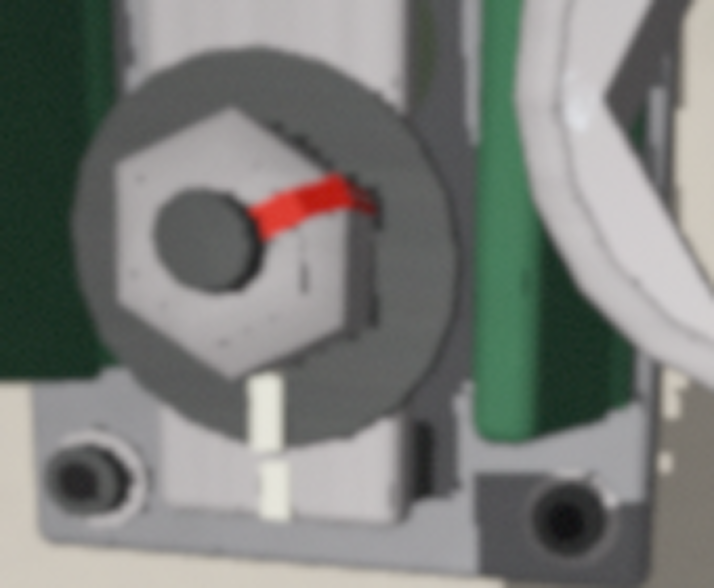

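```bash
cat > m2.py <<'E'
from h import *
import pickle
c=pickle.load(open("w2.pkl","rb"))
K,Rm,t=c
d=lambda p:(130+p[0]/4.2,70+p[1]/4.2)
e=lambda p:(130+p[0]/2.7,p[1]/2.7)
cor=[(232,107),(115,163),(118,302),(232,380),(350,322),(350,178)]
W=np.array([ray("",d(p),67,c) for p in cor]); ctr=W.mean(0)
print("nut ctr",ctr.round(1)); v=W-ctr
print("radii",np.linalg.norm(v,axis=1).round(1)," angles",np.degrees(np.arctan2(v[:,1],v[:,0])).round(1))
print("washer",ray("",d((265,246)),53,c).round(1),"stud",ray("",d((205,240)),79,c).round(1))
a=ray("",d((265,380)),53,c);b=ray("",d((266,446)),53,c); print("white mark",a.round(1),b.round(1))
# wrench PnP from hole top corners
hole=[(457,115),(600,115),(670,255),(598,381),(460,381),(388,255)]
Rh=39.5/np.sqrt(3)
ang=np.radians([30,-30,-90,-150,150,90])  # wrench frame, +x away from handle(up in image), y left
O=np.stack([Rh*np.cos(ang),Rh*np.sin(ang),24+0*ang],1)
ok,rv,tv=cv2.solvePnP(O,np.array([e(p) for p in hole]),K,None)
Rw=Rm.T@cv2.Rodrigues(rv)[0]; pw=Rm.T@(tv.ravel()-t)
print("PnP wrench_ring",pw.round(1),"x",Rw[:,0].round(3),"z",Rw[:,2].round(3))
for z in (140,146,150,155):
  Z=np.array([ray("",e(p),z,c) for p in hole]); q=Z.mean(0); vv=Z-q
  print(z,"hole ctr",q.round(1),"R",np.linalg.norm(vv,axis=1).round(1),"exp",round(Rh,1),"outer",ray("",e((527,241)),z,c).round(1))
E
python3 m2.py
```

```text
nut ctr [567.3 128.   67. ]
radii [20.4 21.1 21.4 21.3 21.4 21.9]  angles [  -5.6   55.1  114.6  173.6 -124.3  -63.3]
washer [568.  128.2  53. ] stud [566.9 127.4  79. ]
white mark [545.9 130.4  53. ] [534.7 131.4  53. ]
PnP wrench_ring [576.4  34.2 121.1] x [0.999 0.    0.047] z [-0.047 -0.007  0.999]
140 hole ctr [576.2  34.  140. ] R [23.7 23.7 23.6 23.7 23.6 23.5] exp 22.8 outer [578.1  34.3 140. ]
146 hole ctr [575.2  34.  146. ] R [22.8 22.8 22.7 22.8 22.8 22.6] exp 22.8 outer [577.   34.3 146. ]
150 hole ctr [574.5  34.  150. ] R [22.3 22.2 22.1 22.2 22.2 22.1] exp 22.8 outer [576.3  34.3 150. ]
155 hole ctr [573.7  34.  155. ] R [21.5 21.5 21.4 21.5 21.4 21.3] exp 22.8 outer [575.4  34.3 155. ]
```

```bash
cat >> h.py <<'E'
N=np.array([567.5,128.0]); L=95.5
def tcp_for(yaw,z,L=L,N=N):
    a=np.radians(yaw); return [N[0]-L*np.cos(a),N[1]-L*np.sin(a),z]
E
python3 - <<'E'
from h import *
print(tcp_for(25,125)); go(tcp_for(25,125),25,((480.4,34.2,149.2),0))
E
```

```text
[np.float64(480.9476063379999), np.float64(87.6399560037632), 125]
row [-1.781, 0.807, 0.018] [0.0, -4.167, 0.0]
```

Call:
jog_arm([
  [-0.6, 0, 0, 0, -1.4, 0, 0],
  [-1.2, 0, 0, 0, -2.8, 0, 0],
  [-1.78, 0, 0.02, 0, -4.17, 0, 0],
  [-1.78, 0, 0.02, 0, -4.17, 0, 0],
  [-1.78, 0.8, 0.02, 0, -4.17, 0, 0],
  [-1.78, 0.8, 0.02, 0, -4.17, 0, 0],
  [-1.78, 0.8, 0.02, 0, -4.17, 0, 0],
])

```text
time: 5.9
tcp_pos: [481.0, 87.9, 125.6]
eef_rot: [-1.384, 0.883, -0.883]
contact_force: [0.9, -0.2, -3.4]
opening: 17.6
```

Run:
```python
from h import *
import pickle
st()
c=cam("wrist");im=optics.get_image("wrist"); cv2.imwrite("pics/w3.png",cv2.resize(im[0:240,200:460,::-1],None,fx=3,fy=2.5,interpolation=2))
pickle.dump(c,open("w3.pkl","wb"))
im=optics.get_image("top"); cv2.imwrite("pics/t3.png",cv2.resize(im[130:270,270:450,::-1],None,fx=4,fy=4,interpolation=2))
st()
```

```text
t 5.9 tcp [481.   87.9 125.6] yaw 24.94 down [ 0. -0. -1.] F [ 0.9 -0.2 -3.4] open 17.6
t 6.0 tcp [481.1  88.  125.8] yaw 24.97 down [ 0.001 -0.    -1.   ] F [-0.9  0.8 -2.5] open 18.0
```

View pics/w3.png

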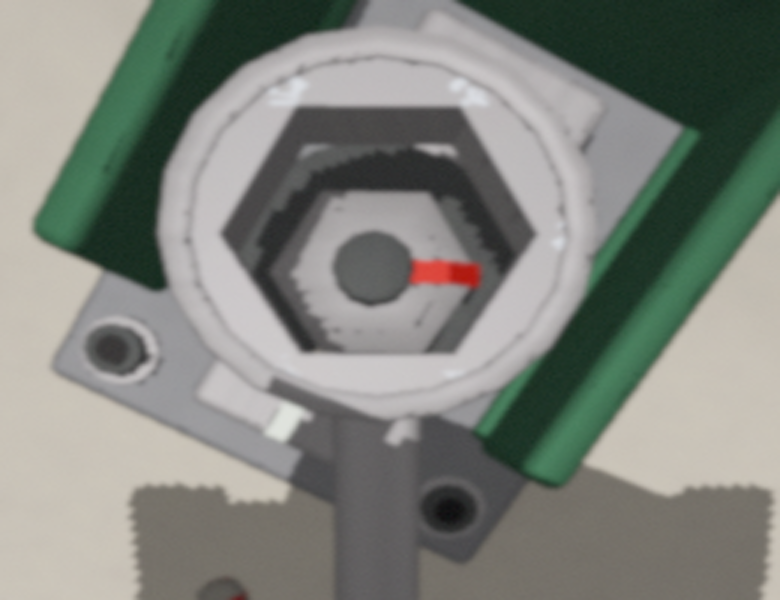

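View pics/t3.png

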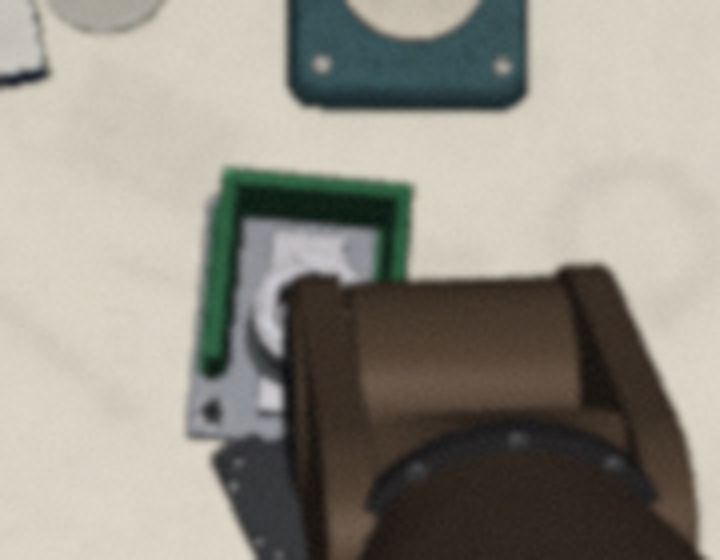

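Run:
```python
from h import *
import pickle
c=pickle.load(open("w3.pkl","rb"))
f=lambda p:(200+p[0]/3,p[1]/2.5)
hole=[(298,106),(464,108),(536,234),(452,353),(300,352),(220,234)]
for z in (118,122,126):
  Z=np.array([ray("",f(p),z,c) for p in hole]); q=Z.mean(0); print(z,q.round(1),np.linalg.norm(Z-q,axis=1).round(1))
print("stud",ray("",f((374,267)),79,c).round(1))
go(tcp_for(25,74),25,((480.95,87.64,125.2),25))
go(tcp_for(25,84),25,((480.95,87.64,125.2),25))
```

```text
118 [567.6 128.  118. ] [23.5 23.6 23.4 23.3 23.5 23.5]
122 [566.9 127.8 122. ] [22.9 23.  22.9 22.7 22.9 22.9]
126 [566.3 127.5 126. ] [22.3 22.4 22.3 22.2 22.3 22.4]
stud [567.  128.5  79. ]
row [-0.0, 1.707, -0.0] [0.0, 0.0, 0.0]
row [-0.0, 1.373, -0.0] [0.0, 0.0, 0.0]
```

Hole and nut agree within about 0.5 mm. Lower it.

Call:
jog_arm([
  [0, 0.4, 0, 0, 0, 0, 0],
  [0, 0.8, 0, 0, 0, 0, 0],
  [0, 1.1, 0, 0, 0, 0, 0],
  [0, 1.3, 0, 0, 0, 0, 0],
  [0, 1.45, 0, 0, 0, 0, 0],
  [0, 1.6, 0, 0, 0, 0, 0],
  [0, 1.68, 0, 0, 0, 0, 0],
  [0, 1.68, 0, 0, 0, 0, 0],
])

```text
time: 7.0
tcp_pos: [480.7, 88.2, 75.0]
eef_rot: [-1.385, 0.881, -0.882]
contact_force: [-3.3, -1.1, 2.4]
opening: 17.5
```

Run:
```python
from h import *
import pickle
st()
c=cam("wrist");im=optics.get_image("wrist"); cv2.imwrite("pics/w4.png",cv2.resize(im[0:240,200:460,::-1],None,fx=3,fy=2.5,interpolation=2))
st()
```

```text
t 7.0 tcp [480.7  88.2  75. ] yaw 25.02 down [ 0. -0. -1.] F [-3.3 -1.1  2.4] open 17.5
t 7.05 tcp [480.7  88.2  75. ] yaw 25.03 down [ 0. -0. -1.] F [-2.  -1.2  1.7] open 17.6
```

View pics/w4.png

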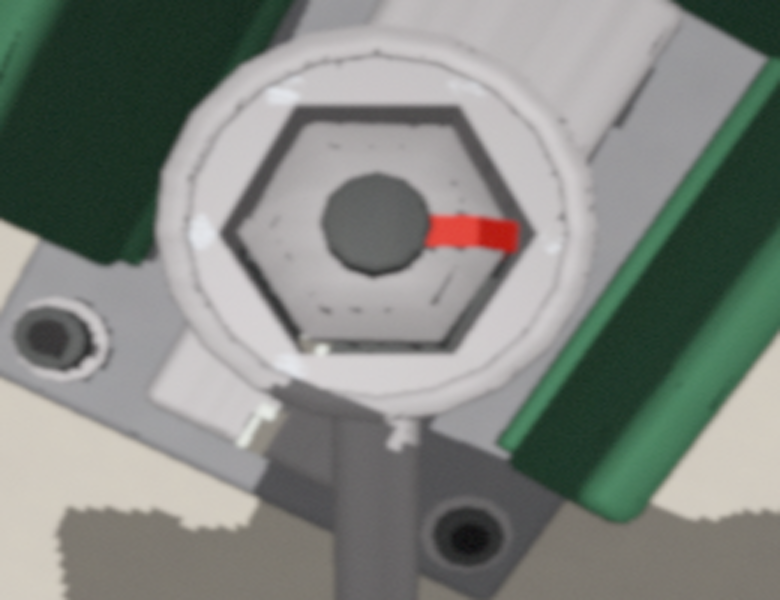

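Run:
```python
from h import *
for y in [17.5,10,2,-6,-14,-22,-30,-38,-46,-53]: print(y,end=" ");go(tcp_for(y,74.9),y,((480.95,87.64,74.9),25))
```

```text
17.5 row [-0.416, 0.0, 0.027] [0.0, 1.25, 0.0]
10 row [-0.824, 0.0, 0.108] [0.0, 2.5, 0.0]
2 row [-1.244, 0.0, 0.253] [0.0, 3.833, 0.0]
-6 row [-1.64, 0.0, 0.455] [0.0, 5.167, 0.0]
-14 row [-2.003, 0.0, 0.709] [0.0, 6.5, 0.0]
-22 row [-2.328, 0.0, 1.012] [0.0, 7.833, 0.0]
-30 row [-2.608, 0.0, 1.357] [0.0, 9.167, 0.0]
-38 row [-2.836, 0.0, 1.738] [0.0, 10.5, 0.0]
-46 row [-3.01, 0.0, 2.147] [0.0, 11.833, 0.0]
-53 row [-3.114, 0.0, 2.521] [0.0, 13.0, 0.0]
```

Call:
jog_arm([
  [-0.415, 0, 0.03, 0, 1.25, 0, 0],
  [-0.825, 0, 0.11, 0, 2.5, 0, 0],
  [-1.245, 0, 0.25, 0, 3.83, 0, 0],
  [-1.64, 0, 0.455, 0, 5.17, 0, 0],
  [-2.0, 0, 0.71, 0, 6.5, 0, 0],
  [-2.0, 0, 0.71, 0, 6.5, 0, 0],
])

```text
time: 7.8
tcp_pos: [475.8, 152.1, 75.0]
eef_rot: [-1.082, 1.384, -1.387]
contact_force: [5.0, -3.6, 0.1]
opening: 17.5
```

Run:
```python
from h import *
st(); print(r.observe()["ft_torque"].round(2))
im=optics.get_image("wrist"); cv2.imwrite("pics/w5.png",cv2.resize(im[0:240,200:460,::-1],None,fx=3,fy=2.5,interpolation=2))
```

```text
t 7.8 tcp [475.8 152.1  75. ] yaw -13.91 down [ 0.003  0.    -1.   ] F [ 5.  -3.6  0.1] open 17.5
[-0.64 -0.83 -0.32]
```

View pics/w5.png

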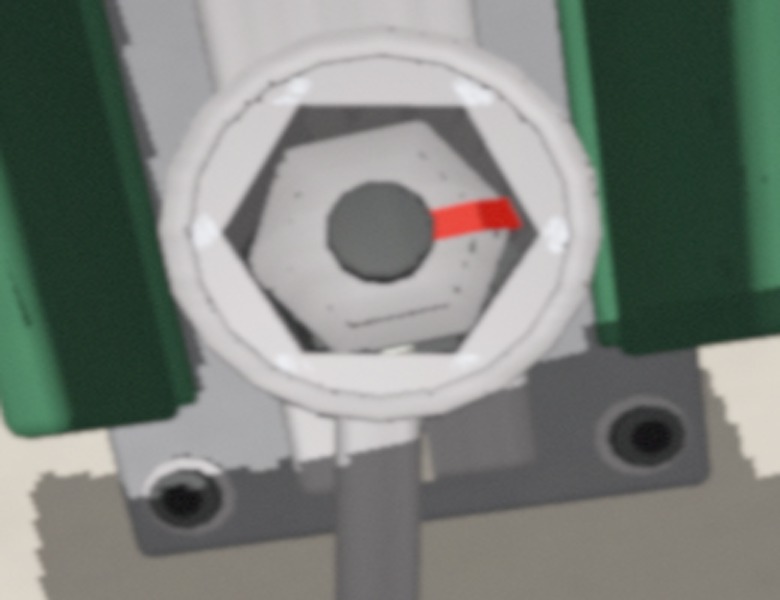

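Run:
```python
from h import *
for y in [-22,-30,-38,-46,-53.5]: print(y,end=" ");go(tcp_for(y,74.9),y,(tcp_for(-14,74.9),-14))
```

```text
-22 row [-0.443, 0.0, 0.031] [0.0, 1.333, 0.0]
-30 row [-0.877, 0.0, 0.123] [0.0, 2.667, 0.0]
-38 row [-1.295, 0.0, 0.275] [0.0, 4.0, 0.0]
-46 row [-1.687, 0.0, 0.484] [0.0, 5.333, 0.0]
-53.5 row [-2.025, 0.0, 0.727] [0.0, 6.583, 0.0]
```

Call:
jog_arm([
  [-0.443, 0, 0.03, 0, 1.33, 0, 0],
  [-0.877, 0, 0.12, 0, 2.67, 0, 0],
  [-1.295, 0, 0.275, 0, 4.0, 0, 0],
  [-1.687, 0, 0.484, 0, 5.33, 0, 0],
  [-2.025, 0, 0.727, 0, 6.58, 0, 0],
  [-2.025, 0, 0.727, 0, 6.58, 0, 0],
])

```text
time: 8.6
tcp_pos: [510.7, 197.3, 74.2]
eef_rot: [-0.625, 1.872, -1.814]
contact_force: [-10.1, 22.5, 9.2]
opening: 18.1
```

Run:
```python
from h import *
st(); print(r.observe()["ft_torque"].round(2), r.observe()["qpos"].round(2))
im=optics.get_image("wrist"); cv2.imwrite("pics/w6.png",cv2.resize(im[0:240,200:460,::-1],None,fx=3,fy=2.5,interpolation=2))
```

```text
t 8.6 tcp [510.7 197.3  74.2] yaw -52.42 down [-0.008  0.029 -1.   ] F [-10.1  22.5   9.2] open 18.1
[3.71 1.71 0.68] [0.23 0.6  1.9  0.05 0.65 2.68]
```

View pics/w6.png

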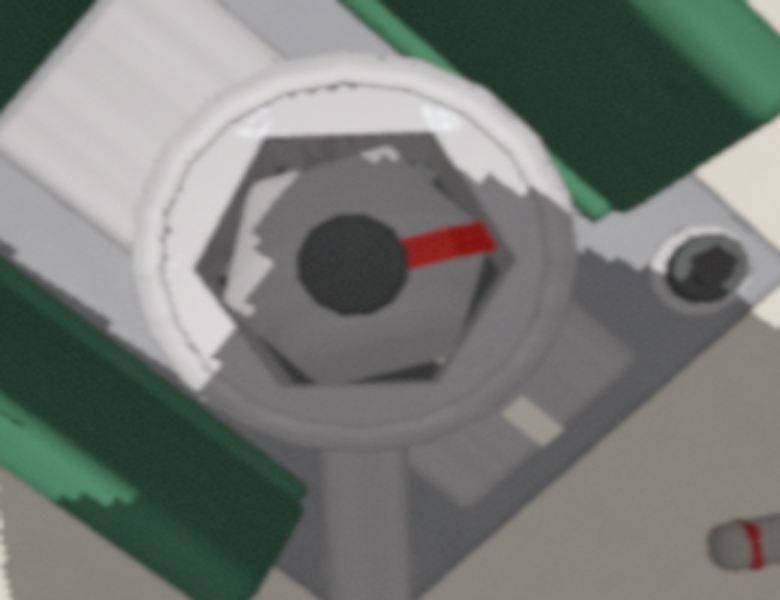

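Run:
```python
from h import *
for z in (75,110): go(tcp_for(-49,z),-49,(tcp_for(-53.5,74.9),-53.5)); go(tcp_for(-49,z),-49)
```

```text
row [0.25, -0.003, 0.01] [0.0, -0.75, 0.0]
row [0.098, -0.021, -0.192] [0.255, -0.561, -0.12]
row [0.25, -1.17, 0.01] [0.0, -0.75, 0.0]
row [0.084, -1.188, -0.223] [0.255, -0.561, -0.12]
```

Call:
jog_arm([
  [0.25, 0, 0.01, 0, -0.75, 0, 0],
  [0.25, 0, 0.01, 0, -0.75, 0, 0],
])

```text
time: 8.9
tcp_pos: [505.4, 192.0, 74.3]
eef_rot: [-0.686, 1.817, -1.763]
contact_force: [-6.8, 16.1, 5.9]
opening: 17.9
```

Run:
```python
from h import *
st(); print(r.observe()["ft_torque"].round(2), r.observe()["qpos"].round(3)); print(tcp_for(-49,75))
```

```text
t 8.9 tcp [505.4 192.   74.3] yaw -47.75 down [-0.005  0.028 -1.   ] F [-6.8 16.1  5.9] open 17.9
[2.77 1.01 0.79] [0.227 0.588 1.916 0.048 0.637 2.593]
[np.float64(504.84636273140654), np.float64(200.0747649112747), 75]
```

Run:
```python
from h import *
go(tcp_for(-47.8,75),-47.8)
```

```text
row [-0.101, -0.016, -0.212] [0.233, 0.006, -0.142]
```

Call:
jog_arm([
  [-0.1, -0.02, -0.21, 0.23, 0, -0.14, 0],
  [-0.1, -0.02, -0.21, 0.23, 0, -0.14, 0],
])

```text
time: 9.15
tcp_pos: [505.9, 196.6, 74.6]
eef_rot: [-0.688, 1.788, -1.795]
contact_force: [9.0, -8.8, -6.1]
opening: 17.5
```

Run:
```python
from h import *
st(); print(r.observe()["ft_torque"].round(2), r.observe()["qpos"].round(3)); print(tcp_for(-49,75))
im=optics.get_image("wrist"); cv2.imwrite("pics/w7.png",cv2.resize(im[0:240,200:460,::-1],None,fx=3,fy=2.5,interpolation=2))
go(tcp_for(-47.8,75),-47.8)
```

```text
t 9.15 tcp [505.9 196.6  74.6] yaw -47.84 down [ 0.004 -0.002 -1.   ] F [ 9.  -8.8 -6.1] open 17.5
[-1.2  -1.38  0.13] [ 0.25   0.59   1.909 -0.005  0.64   2.66 ]
[np.float64(504.84636273140654), np.float64(200.0747649112747), 75]
row [0.014, -0.014, -0.11] [-0.034, -0.009, -0.012]
```

View pics/w7.png

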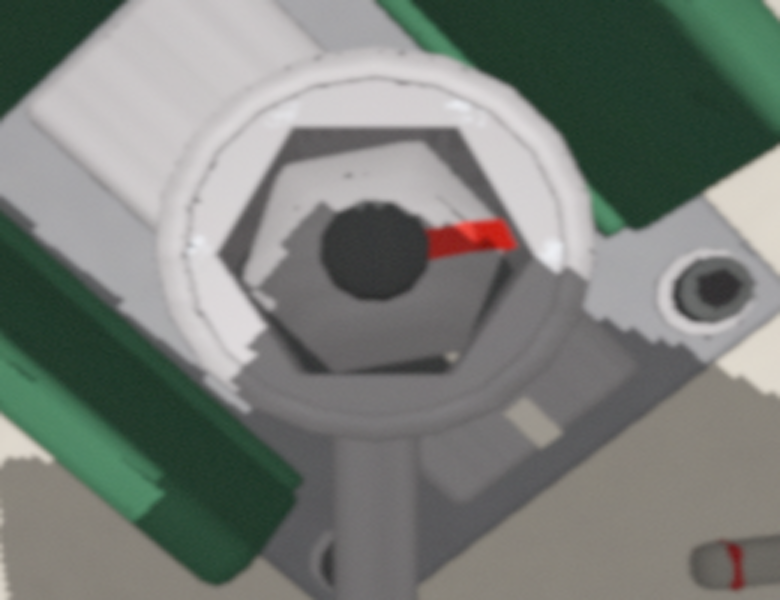

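Call:
jog_arm([
  [0, 0, 0.1, 0, 0, 0, 0],
  [0, -0.3, 0.1, 0, 0, 0, 0],
  [0, -0.7, 0.1, 0, 0, 0, 0],
  [0, -1.1, 0.1, 0, 0, 0, 0],
  [0, -1.5, 0.1, 0, 0, 0, 0],
  [0, -1.5, 0.1, 0, 0, 0, 0],
])

```text
time: 9.95
tcp_pos: [506.8, 195.2, 120.6]
eef_rot: [-0.686, 1.793, -1.796]
contact_force: [0.1, -0.2, -2.2]
opening: 17.5
```

Run:
```python
from h import *
import pickle
st(); print(r.observe()["qpos"].round(3))
c=cam("wrist");pickle.dump(c,open("w8.pkl","wb"))
im=optics.get_image("wrist"); cv2.imwrite("pics/w8.png",cv2.resize(im[0:240,200:460,::-1],None,fx=3,fy=2.5,interpolation=2))
```

```text
t 9.95 tcp [506.8 195.2 120.6] yaw -48.08 down [ 0.002 -0.001 -1.   ] F [ 0.1 -0.2 -2.2] open 17.5
[ 2.470e-01  5.190e-01  1.876e+00 -2.000e-03  7.450e-01  2.658e+00]
```

View pics/w8.png

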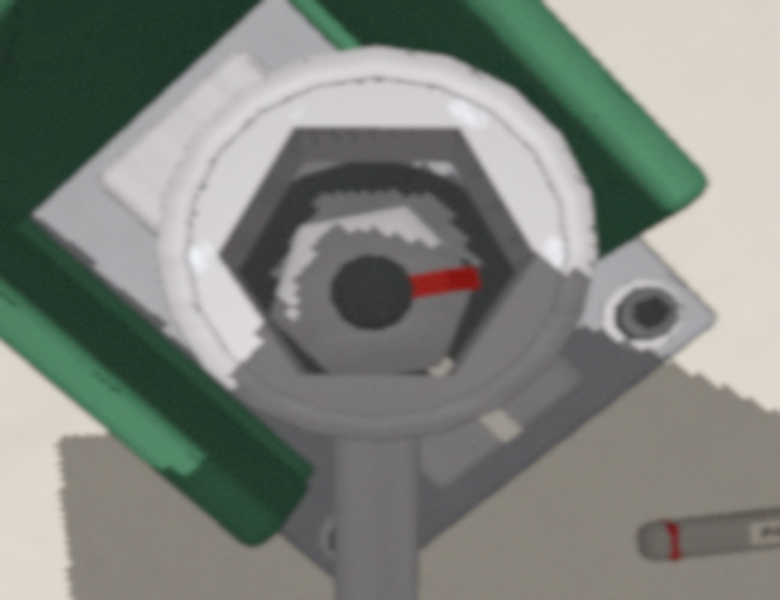

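```bash
cat > m8.py <<'E'
from h import *
import pickle,sys
def an(pk,stud,tip,hole,f=lambda p:(200+p[0]/3,p[1]/2.5)):
    c=pickle.load(open(pk,"rb"))
    S=ray("",f(stud),79,c)
    for q in (S[:2],N):
        for z in (67,64):
            T=ray("",f(tip),z,c); a=np.degrees(np.arctan2(T[1]-q[1],T[0]-q[0]))
            print("stripe ang",a.round(1),"psi",round((a-174.1+180)%360-180,1),"r",np.linalg.norm(T[:2]-q).round(1))
    print("stud",S.round(1))
    s=r.observe()
    for z in (113,117,121):
        Z=np.array([ray("",f(p),z,c) for p in hole]); q=Z.mean(0); v=Z-q; ang=np.degrees(np.arctan2(v[:,1],v[:,0])); print(z,q.round(1),np.linalg.norm(v,axis=1).mean().round(1),"L",np.linalg.norm(q[:2]-s["tcp_pos"][:2]).round(1),"ringdir",np.degrees(np.arctan2(*(q-s["tcp_pos"])[[1,0]])).round(1),"yaw",((ang+30)%60-30).round(1))
if __name__=="__main__":
    an("w8.pkl",(371,292),(479,277),[(295,128),(460,128),(536,256),(452,375),(302,375),(220,255)])
E
python3 m8.py
```

```text
stripe ang -125.7 psi 60.2 r 21.4
stripe ang -124.9 psi 61.0 r 21.8
stripe ang -129.6 psi 56.3 r 20.7
stripe ang -128.7 psi 57.2 r 21.0
stud [566.8 129.4  79. ]
113 [567.6 126.8 113. ] 23.8 L 91.6 ringdir -48.2 yaw [-18.1 -18.1 -18.3 -19.  -17.5 -18.4]
117 [567.2 127.3 117. ] 23.2 L 91.0 ringdir -48.2 yaw [-18.1 -18.1 -18.3 -19.  -17.5 -18.4]
121 [566.8 127.7 121. ] 22.6 L 90.4 ringdir -48.2 yaw [-18.1 -18.1 -18.3 -19.  -17.5 -18.4]
```

```bash
sed -i 's/L=95.5/L=91.5/;s/N=np.array.*; L/N=np.array([567.3,128.2]); L/' h.py
python3 - <<'E'
from h import *
s=r.observe(); 
for y in [-40,-32,-24,-16,-8,0,8,16,22]: print(y,end=" ");go(tcp_for(y,120.4),y)
for y in [-40,-32,-24,-16,-8,0,8,16,22]: print(y,tcp_for(y,120.4))
E
```

```text
-40 row [0.411, -0.016, -0.006] [-0.015, -1.346, -0.0]
-32 row [0.828, -0.016, 0.083] [-0.015, -2.68, 0.001]
-24 row [1.227, -0.016, 0.229] [-0.015, -4.013, 0.002]
-16 row [1.603, -0.016, 0.429] [-0.015, -5.346, 0.003]
-8 row [1.947, -0.015, 0.68] [-0.015, -6.68, 0.004]
0 row [2.252, -0.015, 0.976] [-0.014, -8.013, 0.005]
8 row [2.514, -0.014, 1.311] [-0.014, -9.346, 0.006]
16 row [2.726, -0.014, 1.68] [-0.014, -10.68, 0.007]
22 row [2.85, -0.013, 1.974] [-0.014, -11.68, 0.008]
-40 [np.float64(497.2069334546135), np.float64(187.01506628631833), 120.4]
-32 [np.float64(489.703599201687), np.float64(176.68761267733822), 120.4]
-24 [np.float64(483.71059062570197), np.float64(165.4164028414357), 120.4]
-16 [np.float64(479.3445548216438), np.float64(153.42081805725542), 120.4]
-8 [np.float64(476.69047171014626), np.float64(140.93433873784596), 120.4]
0 [np.float64(475.79999999999995), np.float64(128.2), 120.4]
8 [np.float64(476.69047171014626), np.float64(115.465661262154), 120.4]
16 [np.float64(479.3445548216438), np.float64(102.97918194274456), 120.4]
22 [np.float64(482.4626773071389), np.float64(93.92349670244404), 120.4]
```

Call:
jog_arm([
  [0.41, 0, 0, 0, -1.35, 0, 0],
  [0.83, 0, 0.08, 0, -2.68, 0, 0],
  [1.23, 0, 0.23, 0, -4.01, 0, 0],
  [1.6, 0, 0.43, 0, -5.35, 0, 0],
  [1.95, 0, 0.68, 0, -6.68, 0, 0],
  [2.25, 0, 0.98, 0, -8.01, 0, 0],
  [2.51, 0, 1.31, 0, -9.35, 0, 0],
  [2.73, 0, 1.68, 0, -10.68, 0, 0],
  [2.85, 0, 1.97, 0, -11.68, 0, 0],
  [2.85, 0, 1.97, 0, -11.68, 0, 0],
])

```text
time: 11.25
tcp_pos: [482.2, 93.7, 119.3]
eef_rot: [-1.368, 0.923, -0.924]
contact_force: [0.9, 0.1, -3.1]
opening: 17.6
```

Run:
```python
from h import *
import pickle
st()
c=cam("wrist");pickle.dump(c,open("w9.pkl","wb"))
im=optics.get_image("wrist"); cv2.imwrite("pics/w9.png",cv2.resize(im[0:240,200:460,::-1],None,fx=3,fy=2.5,interpolation=2))
```

```text
t 11.25 tcp [482.2  93.7 119.3] yaw 21.91 down [-0.    -0.001 -1.   ] F [ 0.9  0.1 -3.1] open 17.6
```

View pics/w9.png

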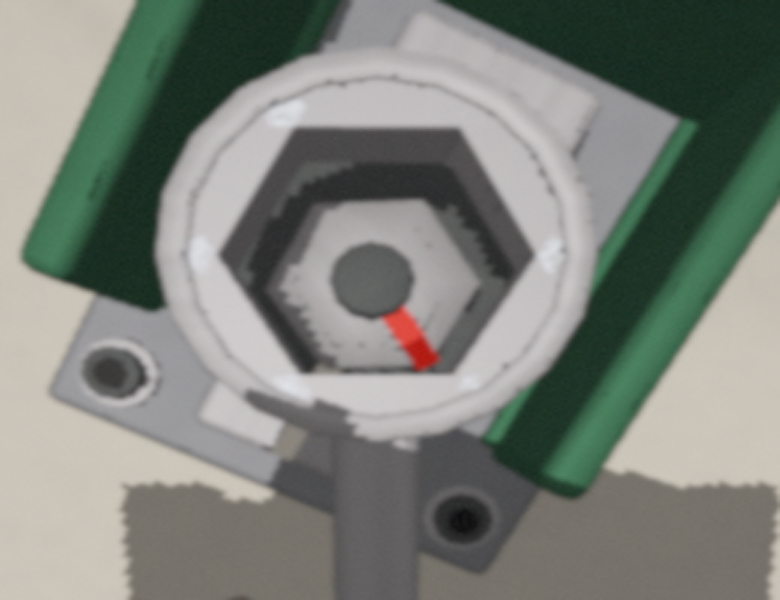

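Run:
```python
from m8 import *
an("w9.pkl",(371,280),(425,367),[(295,128),(460,128),(536,256),(452,375),(302,375),(220,255)])
```

```text
stripe ang -127.5 psi 58.4 r 20.9
stripe ang -127.1 psi 58.8 r 20.9
stripe ang -129.9 psi 56.0 r 20.7
stripe ang -129.4 psi 56.5 r 20.7
stud [566.8 128.9  79. ]
113 [567.2 127.9 113. ] 23.5 L 91.6 ringdir 21.7 yaw [-8.1 -8.1 -8.3 -9.  -7.6 -8.4]
117 [566.6 127.7 117. ] 22.9 L 91.0 ringdir 21.7 yaw [-8.1 -8.1 -8.3 -9.  -7.6 -8.4]
121 [566.1 127.5 121. ] 22.3 L 90.4 ringdir 21.7 yaw [-8.1 -8.1 -8.3 -9.  -7.6 -8.4]
```

Call:
jog_arm([
  [0, 0.4, 0, 0, 0, 0, 0],
  [0, 0.8, 0, 0, 0, 0, 0],
  [0, 1.05, 0, 0, 0, 0, 0],
  [0, 1.2, 0, 0, 0, 0, 0],
  [0, 1.35, 0, 0, 0, 0, 0],
  [0, 1.49, 0, 0, 0, 0, 0],
  [0, 1.49, 0, 0, 0, 0, 0],
])

```text
time: 12.18
tcp_pos: [482.3, 94.0, 74.8]
eef_rot: [-1.368, 0.921, -0.923]
contact_force: [-0.2, -0.6, -3.0]
opening: 17.9
```

Run:
```python
from h import *
st()
im=optics.get_image("wrist"); cv2.imwrite("pics/w10.png",cv2.resize(im[0:240,200:460,::-1],None,fx=3,fy=2.5,interpolation=2))
for y in [14,6,-2,-10,-18,-26,-34,-42,-47]: print(y,end=" ");go(tcp_for(y,75),y,(tcp_for(22,75),22))
```

```text
t 12.18 tcp [482.3  94.   74.8] yaw 21.99 down [ 0.    -0.001 -1.   ] F [-0.2 -0.6 -3. ] open 17.9
14 row [-0.424, 0.0, 0.03] [0.0, 1.333, 0.0]
6 row [-0.841, 0.0, 0.118] [0.0, 2.667, 0.0]
-2 row [-1.241, 0.0, 0.264] [0.0, 4.0, 0.0]
-10 row [-1.616, 0.0, 0.463] [0.0, 5.333, 0.0]
-18 row [-1.961, 0.0, 0.714] [0.0, 6.667, 0.0]
-26 row [-2.267, 0.0, 1.009] [0.0, 8.0, 0.0]
-34 row [-2.529, 0.0, 1.344] [0.0, 9.333, 0.0]
-42 row [-2.741, 0.0, 1.713] [0.0, 10.667, 0.0]
-47 row [-2.847, 0.0, 1.957] [0.0, 11.5, 0.0]
```

View pics/w10.png

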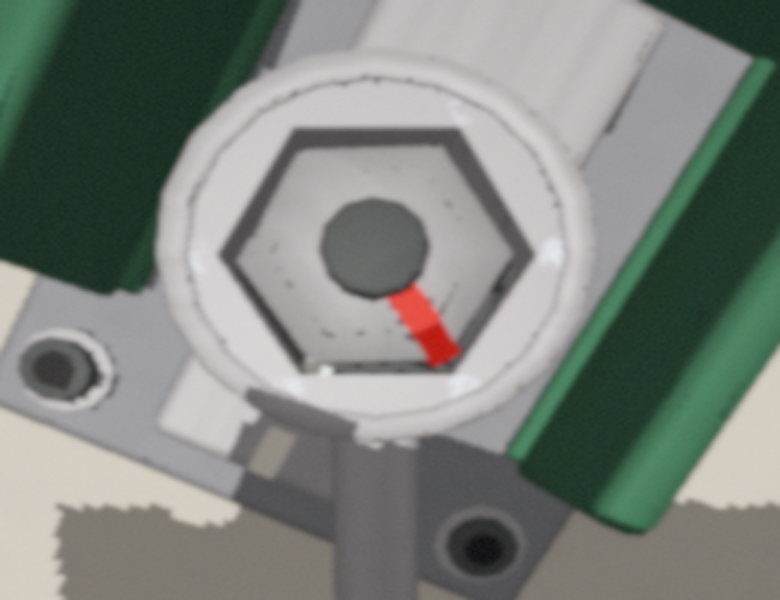

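Call:
jog_arm([
  [-0.42, 0, 0.03, 0, 1.33, 0, 0],
  [-0.84, 0, 0.12, 0, 2.67, 0, 0],
  [-1.24, 0, 0.26, 0, 4.0, 0, 0],
  [-1.62, 0, 0.46, 0, 5.33, 0, 0],
  [-1.96, 0, 0.71, 0, 6.67, 0, 0],
  [-2.27, 0, 1.01, 0, 8.0, 0, 0],
  [-2.53, 0, 1.34, 0, 9.33, 0, 0],
  [-2.74, 0, 1.71, 0, 10.67, 0, 0],
  [-2.847, 0, 1.957, 0, 11.5, 0, 0],
  [-2.847, 0, 1.957, 0, 11.5, 0, 0],
])

```text
time: 13.48
tcp_pos: [505.3, 195.4, 75.0]
eef_rot: [-0.702, 1.78, -1.783]
contact_force: [2.3, -0.7, -1.4]
opening: 17.4
```

Run:
```python
from h import *
import pickle
st(); print(r.observe()["qpos"].round(3))
c=cam("wrist");pickle.dump(c,open("w11.pkl","wb"))
im=optics.get_image("wrist"); cv2.imwrite("pics/w11.png",cv2.resize(im[0:240,200:460,::-1],None,fx=3,fy=2.5,interpolation=2))
```

```text
t 13.47 tcp [505.3 195.4  75. ] yaw -46.95 down [ 0.002 -0.001 -1.   ] F [ 2.3 -0.7 -1.4] open 17.4
[ 2.480e-01  5.880e-01  1.911e+00 -2.000e-03  6.410e-01  2.640e+00]
```

View pics/w11.png

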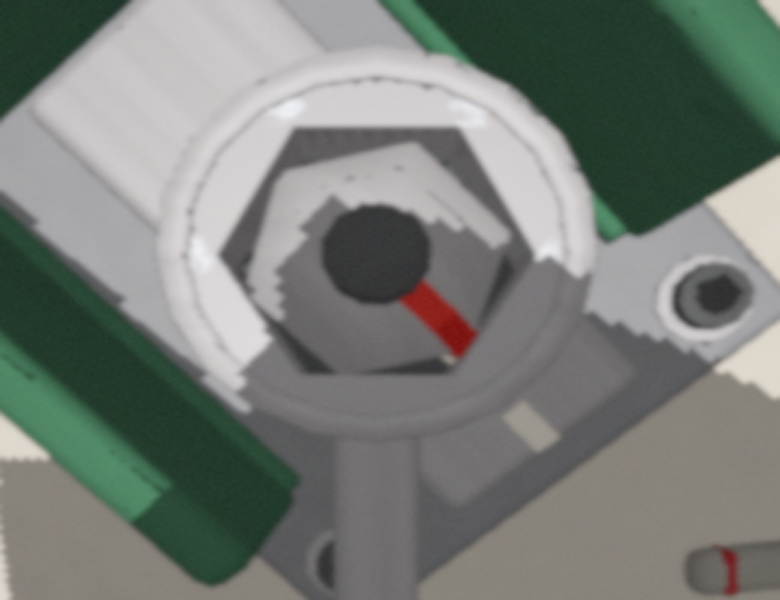

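Run:
```python
from m8 import *
an("w11.pkl",(376,254),(463,350),[(295,128),(460,128),(536,256),(452,375),(302,375),(220,255)])
c=pickle.load(open("w11.pkl","rb")); f=lambda p:(200+p[0]/3,p[1]/2.5)
for p in ((512,405),(550,440)): print(ray("",f(p),53,c).round(1))
```

```text
stripe ang 175.3 psi 1.2 r 20.0
stripe ang 176.1 psi 2.0 r 20.0
stripe ang 171.8 psi -2.3 r 20.8
stripe ang 172.6 psi -1.5 r 20.8
stud [566.7 129.5  79. ]
113 [563.  133.3 113. ] 17.0 L 84.8 ringdir -47.0 yaw [-17.  -16.9 -17.1 -17.8 -16.4 -17.2]
117 [562.6 133.7 117. ] 16.4 L 84.2 ringdir -47.0 yaw [-17.  -16.9 -17.1 -17.8 -16.4 -17.2]
121 [562.2 134.1 121. ] 15.8 L 83.6 ringdir -47.0 yaw [-17.  -16.9 -17.1 -17.8 -16.4 -17.2]
[532.7 131.9  53. ]
[522.9 132.4  53. ]
```

Run:
```python
from h import *
a=np.radians(-9.3)
p=tcp_for(-42.5,75); go(p,-42.5,(tcp_for(-47,75),-47))
p2=tcp_for(-42.5,155)
go([540,-86.5,155],-9.3,(p2,-42.5)); print(p2)
```

```text
row [0.239, 0.0, 0.009] [0.0, -0.75, 0.0]
row [5.891, 0.0, 7.214] [0.0, -5.533, 0.0]
[np.float64(499.8391236818736), np.float64(190.0165039968329), 155]
```

Call:
jog_arm([
  [0.24, 0, 0.01, 0, -0.75, 0, 0],
  [0.24, 0, 0.01, 0, -0.75, 0, 0],
  [0.24, -0.4, 0.01, 0, -0.75, 0, 0],
  [0.24, -0.9, 0.01, 0, -0.75, 0, 0],
  [0.24, -1.7, 0.01, 0, -0.75, 0, 0],
  [0.24, -2.67, 0.01, 0, -0.75, 0, 0],
  [0.24, -2.67, 0.01, 0, -0.75, 0, 0],
])

```text
time: 14.4
tcp_pos: [500.2, 190.4, 157.4]
eef_rot: [-0.757, 1.729, -1.732]
contact_force: [0.0, 0.9, -2.9]
opening: 17.4
```

Run:
```python
from h import *
st(); go([540,-86.5,155],-9.3)
```

```text
t 14.4 tcp [500.2 190.4 157.4] yaw -42.53 down [ 0.004 -0.    -1.   ] F [ 0.   0.9 -2.9] open 17.4
row [5.907, 0.087, 7.217] [-0.037, -5.538, -0.015]
```

Call:
jog_arm([
  [0.8, 0, 1, 0, -0.8, 0, 0],
  [2, 0, 2.4, 0, -1.9, 0, 0],
  [3.2, 0, 3.8, 0, -3, 0, 0],
  [4.4, 0, 5.3, 0, -4.1, 0, 0],
  [5.3, 0, 6.5, 0, -5, 0, 0],
  [5.8, 0, 7.1, 0, -5.4, 0, 0],
  [5.9, 0, 7.21, 0, -5.53, 0, 0],
  [5.9, 0, 7.21, 0, -5.53, 0, 0],
  [5.9, 0, 7.21, 0, -5.53, 0, 0],
])

```text
time: 15.52
tcp_pos: [539.3, -85.5, 155.1]
eef_rot: [-1.129, 1.327, -1.329]
contact_force: [0.2, 0.0, -4.1]
opening: 17.9
```

Run:
```python
from h import *
st(); go([540,-86.5,22],-9.3)
im=optics.get_image("top"); cv2.imwrite("pics/t12.png",cv2.resize(im[130:310,270:500,::-1],None,fx=3.3,fy=3.3,interpolation=2))
im=optics.get_image("wrist"); cv2.imwrite("pics/w12.png",im[:,:,::-1])
```

```text
t 15.53 tcp [539.3 -85.5 155.1] yaw -9.31 down [-0.    -0.001 -1.   ] F [ 0.2  0.  -4.1] open 17.9
row [0.026, 4.438, 0.029] [-0.0, -0.001, 0.01]
```

View pics/t12.png

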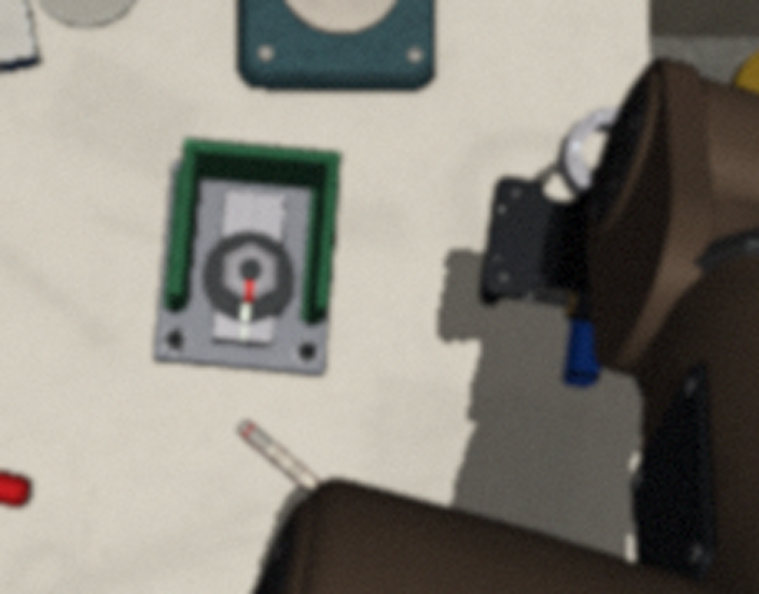

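View pics/w12.png

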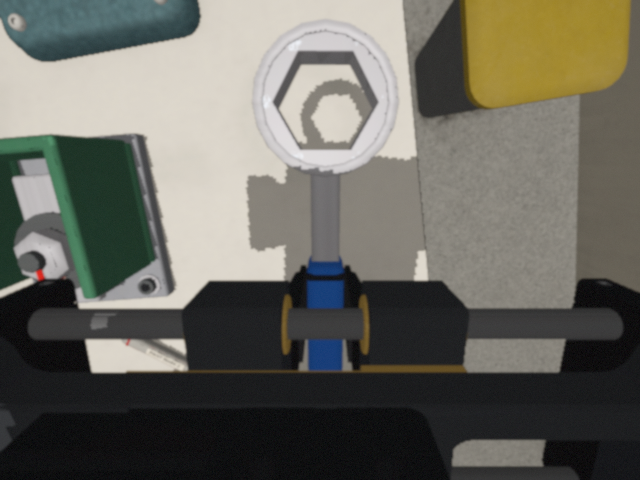

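Call:
jog_arm([
  [0, 1, 0, 0, 0, 0, 0],
  [0, 2.2, 0, 0, 0, 0, 0],
  [0, 3.3, 0, 0, 0, 0, 0],
  [0, 3.9, 0, 0, 0, 0, 0],
  [0, 4.15, 0, 0, 0, 0, 0],
  [0, 4.3, 0, 0, 0, 0, 0],
  [0, 4.38, 0, 0, 0, 0, 0],
  [0, 4.44, 0, 0, 0, 0, 0],
  [0, 4.46, 0, 0, 0, 0, 0],
  [0, 4.46, 0, 0, 0, 0, 0],
])

```text
time: 16.88
tcp_pos: [539.9, -86.7, 22.2]
eef_rot: [-1.128, 1.326, -1.33]
contact_force: [0.4, 0.8, 4.0]
opening: 17.6
```

Run:
```python
from h import *
st()
```

```text
t 16.88 tcp [539.9 -86.7  22.2] yaw -9.33 down [ 0.001 -0.002 -1.   ] F [0.4 0.8 4. ] open 17.6
```

Call:
jog_arm([
  [0, 0, 0, 0, 0, 0, 0],
  [0, 0, 0, 0, 0, 0, 0],
  [0, 0, 0, 0, 0, 0, 25],
  [0, 0, 0, 0, 0, 0, 50],
  [0, 0, 0, 0, 0, 0, 50],
  [0, 0, 0, 0, 0, 0, 50],
], grip_force=5)

```text
time: 17.62
tcp_pos: [539.5, -86.6, 21.4]
eef_rot: [-1.128, 1.327, -1.329]
contact_force: [0.1, -0.1, -0.2]
opening: 46.0
```

Call:
jog_arm([
  [0, -0.7, 0, 0, 0, 0, 50],
  [0, -2, 0, 0, 0, 0, 50],
  [0, -4, 0, 0, 0, 0, 50],
  [0, -5.5, 0, 0, 0, 0, 50],
  [0, -5.5, -1, 0, 0, 0, 50],
  [0, -5.5, -1, 0, 0, 0, 50],
  [0, -5.5, -1, 0, 0, 0, 50],
])

```text
time: 18.5
tcp_pos: [510.4, -81.7, 186.4]
eef_rot: [-1.128, 1.327, -1.329]
contact_force: [0.1, -0.6, -0.2]
opening: 47.6
```

Run:
```python
from h import *
st()
c=cam("wrist")
im=optics.get_image("wrist"); cv2.imwrite("pics/w13.png",im[:,:,::-1])
for d in nets.tip_of("wrist","wrench_ring")[:1]: print(np.round(d["xyz"],1),d["score"])
for t in ("scene","top"):
    im=optics.get_image(t); cv2.imwrite(f"pics/{t}13.png",im[:,:,::-1])
    for n in ("wrench_ring","tape_roll","screwdriver_b","marker_red"): print(t,n,[np.round(d["xyz"],1) for d in nets.tip_of(t,n)[:1]])
st()
```

```text
t 18.5 tcp [510.4 -81.7 186.4] yaw -9.33 down [ 0.001 -0.001 -1.   ] F [ 0.1 -0.6 -0.2] open 47.6
[572.4 131.2  52.5] 0.72
scene wrench_ring [array([ 632.6, -103.9,   -4.2])]
scene tape_roll [array([608.4, 406. ,  -2.5])]
scene screwdriver_b [array([432.1, 371.4,  -2.1])]
scene marker_red [array([427. ,  83.3,   1.9])]
top wrench_ring [array([629.3, -98.1,   0.8])]
top tape_roll [array([604.7, 404.3,  -1.3])]
top screwdriver_b [array([ 4.333e+02,  3.706e+02, -4.000e-01])]
top marker_red [array([426.7,  80.6,   2.4])]
t 19.1 tcp [510.  -81.5 186.4] yaw -9.33 down [ 0.    -0.001 -1.   ] F [-0.7  0.   0.4] open 47.6
```

View pics/w13.png

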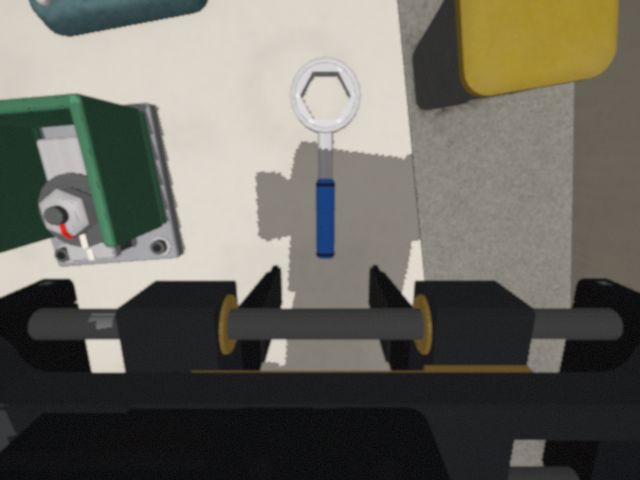

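View pics/scene13.png

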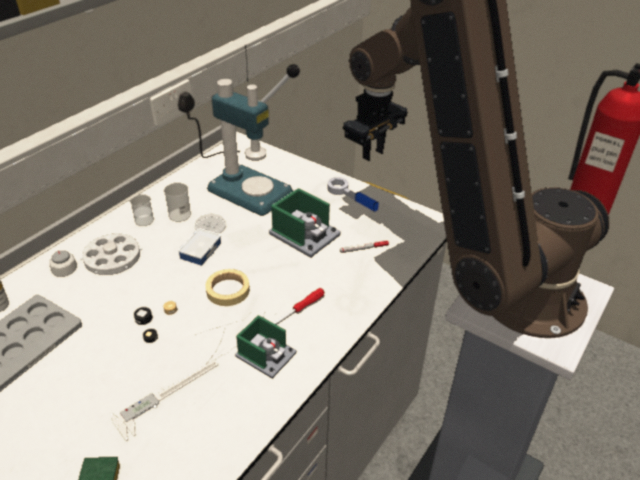

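The wrench lies flat: the ring is at (325,95) and the grip at (325,218) in the wrist picture. The stripe at (66,231) points at the white mark at (86,246). The bystanders are where they were. Measuring the stripe once more in the top picture before handing in.

Run:
```python
from h import *
a=cv2.imread("pics/top13.png"); u,v=344,212
x=cv2.resize(a[v-35:v+35,u-45:u+45],None,fx=8,fy=8,interpolation=2); cv2.imwrite("pics/t13c.png",x)
```

```text
(no output)
```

View pics/t13c.png

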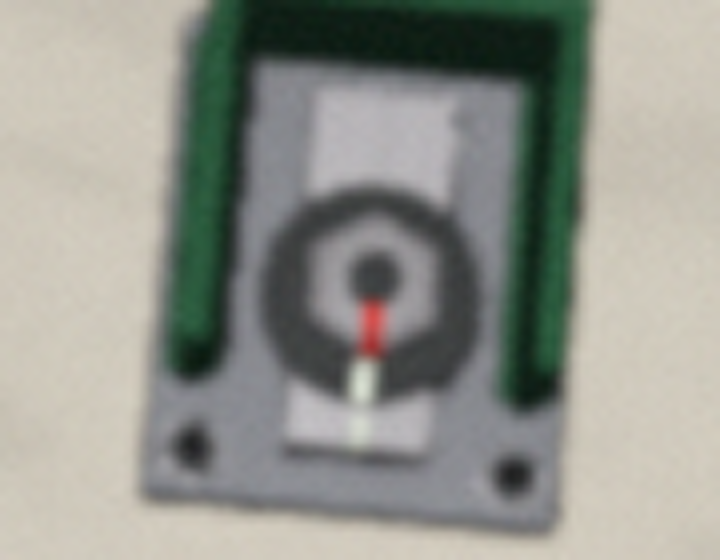

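Run:
```python
from h import *
c=cam("top"); f=lambda p:(299+p[0]/8,177+p[1]/8)
ctr=ray("",f((372,290)),67,c); T=ray("",f((371,352)),67,c); S=ray("",f((375,276)),79,c); W=ray("",f((370,297)),53,c)
m1=ray("",f((364,375)),53,c); m2=ray("",f((364,400)),53,c)
print(ctr.round(1),T.round(1),S.round(1),W.round(1),m1.round(1))
for q in (ctr,S,W,[*N,0]):
    a=np.degrees(np.arctan2(T[1]-q[1],T[0]-q[0]));b=np.degrees(np.arctan2(m1[1]-W[1],m1[0]-W[0])); print(a.round(1),b.round(1))
```

```text
[565.5 127.8  67. ] [547.5 128.1  67. ] [567.2 127.7  79. ] [566.3 127.6  53. ] [543.2 129.3  53. ]
179.2 175.7
178.8 175.7
178.4 175.7
-179.7 175.7
```

```bash
python3 -c "
from h import *
print(job.job_done()); st()"
```

```text
the job is handed in; nothing more can be done
None
the job is handed in; nothing more can be done
```

I tightened the nut until the red stripe meets the white mark, laid the wrench flat on the worktop and handed the job in at about 19 s. No verdict is reported.

- **Strokes:** Two strokes turned the nut about 120°. The first took it from about 121° short to about 58°, and the second took it to the mark. I lifted the wrench clear and reseated it between them.
- **Trouble on the first stroke:** Near the end of that stroke the last joint reached its range limit. The tool tilted 1.7° and the side force rose to about 25 N. The wrench slid about 4 mm in the grip. I straightened the tool, used the new grip length and stopped the second stroke short of that limit.
- **Stripe at the end:** The wrist picture put it within 2° of the mark, and the coarser top picture put it 3–5° away. They disagree slightly, but both are inside the 11° allowed.
- **Wrench:** It lies close to where it started, lowered under control. After release the top camera's network put the ring's underside at 0.8 mm and the scene camera's at -4.2 mm. I did not measure the tilt, but it looks flat in the pictures. The network's answer from the wrist picture was wrong: it reported the nut as the ring, so I left it out.
- **Bystanders:** The tape roll reads within about 6 mm of its starting position, which is close to the network's own error. For the screwdriver and marker I have only end positions and the pictures, and neither looks moved. The gripper stood clear above everything, with no contact force.

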